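# Count along the rail and push the blue tin into the third gap

## Task

Count the gaps of the tin rack by touch: starting at the red end, run the closed fingertips along the top of the back rail, touching it behind the first, then the second, then the third gap and no farther. Then push the blue tin along the bench with the fingertips into that third gap, fully home against the back wall. Only push the tin, never lift it or tip it over, and leave everything else where it is.

Things in the scene. Friction and masses are not known exactly. Their poses are not given: they have to be found in the camera images.
- rack: Fixed white-painted timber rack, six gaps in a row. Origin on the bench, mid-row. +x points into the gaps, away from the robot; y runs along the row (yaw within 0.2 rad of world). Gaps 54 mm wide, no floor, centred at y = +155, +93, +31, -31, -93, -155 mm between 8 mm dividers 50 mm high, round-nosed, fronts at x = -20 mm. Inner face of back wall x = +22 mm; on the wall a rail, flat top 60 mm above bench.
- red_end: Red end block of the rack, 70 x 20 x 60 mm, fixed against one end of the row, either y = +201 mm or y = -201 mm in the rack's frame. Gaps are counted from this end. Origin under its centre.
- blue_tin_center (a point): Centre of the loose round blue tin, 44 mm in diameter, 36 mm high, about 150 g, standing on the bench in front of the rack; this point is 18 mm above its underside. When home against the back wall this point is at x = 0 in the rack's frame and the tin's front is about flush with the dividers.
- left_tin_center (a point): Centre of the aluminium tin with green lid (44 mm diameter, 36 mm high) loose in the gap at the rack's +y end. Not to be moved.
- right_tin_center (a point): Centre of the aluminium tin with yellow lid (same size) loose in the gap at the rack's -y end. Not to be moved.
- pot: White ceramic plant pot, 96 mm across the rim, 85 mm high, loose on the robot's right. Origin under its centre. Not to be moved.
- wrench: Steel socket wrench with black handle, 225 mm long, lying loose on the robot's right. Origin on the bench under its middle, its x axis along its length towards the head. Not to be moved.
- dibber: Green plastic dibber with a T-handle, 225 mm long, lying loose on the robot's left; its x axis points to the tip, origin on the bench under its shaft. Not to be moved.
- pump: Small aluminium bicycle pump with black T-handle, 260 mm long, lying loose on the robot's left; its x axis is along the barrel, origin on the bench under it. Not to be moved.
- rail1: Stretch of the rail's top behind the gap at y = +155 mm of the rack: block 28 mm wide (x), 61 mm long (y), 14 mm thick, alternately white and dark brown along the rail, fixed. Origin at the centre of its top face (36 mm behind the rack's origin, 60 mm above the bench).
- rail2: Stretch of the rail's top behind the gap at y = +93 mm of the rack: block 28 mm wide (x), 61 mm long (y), 14 mm thick, alternately white and dark brown along the rail, fixed. Origin at the centre of its top face (36 mm behind the rack's origin, 60 mm above the bench).
- rail3: Stretch of the rail's top behind the gap at y = +31 mm of the rack: block 28 mm wide (x), 61 mm long (y), 14 mm thick, alternately white and dark brown along the rail, fixed. Origin at the centre of its top face (36 mm behind the rack's origin, 60 mm above the bench).
- rail4: Stretch of the rail's top behind the gap at y = -31 mm of the rack: block 28 mm wide (x), 61 mm long (y), 14 mm thick, alternately white and dark brown along the rail, fixed. Origin at the centre of its top face (36 mm behind the rack's origin, 60 mm above the bench).
- rail5: Stretch of the rail's top behind the gap at y = -93 mm of the rack: block 28 mm wide (x), 61 mm long (y), 14 mm thick, alternately white and dark brown along the rail, fixed. Origin at the centre of its top face (36 mm behind the rack's origin, 60 mm above the bench).
- rail6: Stretch of the rail's top behind the gap at y = -155 mm of the rack: block 28 mm wide (x), 61 mm long (y), 14 mm thick, alternately white and dark brown along the rail, fixed. Origin at the centre of its top face (36 mm behind the rack's origin, 60 mm above the bench).
- blue_tin: The same blue tin; origin under its centre, on the bench, z axis up.
There are look-alikes about, which are no part of the job. Of the things like the red_end, leave any that is green or yellow; of the rest the larger one is meant.

How it is judged:
By the outcome, as a careful person would: the job done as asked, in the order asked, and still so for the second after the job is handed in, with the robot touching nothing.
It also fails if it takes over 64 s, if anything falls off the work surface, if the arm or the gripper's body presses on something with over 40 N, if the wrist force passes 120 N, or if a joint passes its speed limit or range.

## Robot

A 7-joint arm with a two-finger parallel gripper is mounted at the origin on the work surface. World frame = base frame: x ahead of the robot, y to its left, z up, the work surface at z = 0. Lengths are in m, angles in rad, forces in N, time in s.
With the tool pointing down it reaches from about 0.4 to 0.875 m from the base axis. Payload 19.3 kg.
Tool frame: the origin (TCP) lies midway between the tips of the shut fingers; the grasp point (between the pads) lies 19 mm behind it (tcp_to_grasp is the z of the grasp point in the tool frame, in m); z points along the fingers, y is the line along which they close (so a half turn about z gives the same grasp; the last joint's range is limited). The gripper opens to 85 mm and grips with 20 to 120 N. Pads are 22 mm wide; open, the fingers measure 114 mm over their backs; the gripper's body (76 mm by 85 mm) begins 54 mm behind the grasp point. The pads swing forward as they close: fully open they stand 13 mm farther back than shut.
Start: joints at [1.181, 0.521, -0.036, 1.599, 0.021, 1.021, -0.113], TCP at [0.196, -0.593, 0.231] pointing down, gripper open.
Joint ranges: [-2.91, 2.91], [-0.3, 2.13], [-1.5, 1.42], [0.17, 2.43], [-1.26, 4.41], [0.16, 1.93], [-2.52, 2.52]. Speed limits (rad/s): [1.89, 1.89, 2.39, 2.39, 3.01, 3.01, 3.01].

## Interface

Orientations are given as [roll, pitch, yaw] about the fixed x, y, z axes, in that order (R = Rz(yaw) Ry(pitch) Rx(roll)).
In Python, from workcell import * gives the robot as it stands.
- The arm moves only by the tool send_rows, never from a script. Its argument "increments" is a list of rows, each a list of 3 entries, a list of its own where there are three numbers: the shift along the tool's x, y, z in mm, then the turn, a rotation vector about the tool's x, y, z in degrees, then the gripper's target within -1 to 1 (fully open at 1, half-way at 0, shut at -1). In form: [[[x, y, z], [wx, wy, wz], grip], ...]. A call has 1 to 10 rows; each row is the pose to reach, as a shift and turn from the pose commanded when the call began, along the tool's axes at that moment; what a row does not reach only later rows make up. A row lasts 1/10 s, in which the tool goes at most 50 mm and 8.59 degrees, less where a joint would pass 70% of its speed; a pose out of reach is approached as far as the arm can. A call with a gripper value outside its range is refused whole. The fingers move at their own pace and stop on an object; "newtons" is the grip in N (left out, the last holds). Time passes only in rows, so rows that repeat a pose let the fingers close. It gives the time, the measured TCP pose, the force, the opening and the grip force at its end, in the units of the state.
- observe(): the state, without advancing time (a new reading comes with each control period).
- grab_frame(name): name is "scene" or "top" or "wrist"; returns the picture (400x640x3 uint8, blue, green, red); there is no depth.
- camera_params(name): a dict with "fovy" (degrees; the focal length in pixels is half the picture's height over the tangent of half this angle, whatever the lens; pixels are square), "cx", "cy" (the principal point, pixels), "extrinsics" (4x4, takes a point from world to camera coordinates). Camera axes: x right, y down, z forward; pixel columns grow to the right and rows downward; lengths in m; the calibration is good to about 2 mm. A picture is of the moment at which its call begins: read the wrist's pose just before it. camera_params takes no time and is no camera call; for the wrist camera it gives the pose at the moment of the call.
- job_done(): hands the job in; it is judged then, once.
The state is a dict: "clock": time; "qpos": joint angles; "qd": joint speeds; "joint_efforts": joint torques, N m; "position": TCP position; "tool_rot": TCP orientation; "force": force on the tool from outside, world axes, zero at the start; "moment": the same for the moment, N m; "grip_width": finger opening in m; "finger_force": force on a finger pad.
Only numpy, scipy, OpenCV 4.12 (cv2) and the standard library are available. Lean on these libraries where they do the work, as an engineer would, in place of code of your own. Each camera call takes 0.05 s, during which the arm holds its last target. There are 200 camera calls.

## Working session

There is one attempt and no reset: what is moved stays moved. The work goes in short steps, Python scripts to look and compute and a tool call to move; the robot and the scene stay as the last step left them, time stands still between calls to the robot, and variables do not carry over. Pictures are saved under pics/ and viewed, at most 10 in all, crops included, and the job is handed in when it is done.

Besides the shell and the picture viewer there is one more tool, called after "Emit:" as name(argument=value, ...) on one line, values as JSON. send_rows: Moves the arm, as the interface text tells. Its arguments: {"type":"object","properties":{"increments":{"type":"array"},"newtons":{"type":"number"}},"required":["increments"]}

```bash
mkdir -p pics; python3 - <<'E'
from workcell import *
import cv2,numpy as np
s=observe();print({k:np.round(s[k],3).tolist() for k in s})
for n in("scene","top"):
    cv2.imwrite(f"pics/{n}0.png",grab_frame(n))
    c=camera_params(n);print(n,c["fovy"],c["cx"],c["cy"],np.round(c["extrinsics"],3).tolist())
E
```

```text
{'clock': 0.0, 'qpos': [1.181, 0.522, -0.036, 1.6, 0.021, 1.021, -0.113], 'qd': [-0.0, 0.001, -0.002, -0.0, 0.001, 0.002, -0.001], 'joint_efforts': [0.004, -92.707, 1.981, -36.993, 0.018, 0.008, 0.0], 'position': [0.196, -0.593, 0.231], 'tool_rot': [-3.141, 0.0, 0.32], 'force': [-0.14, -0.118, 0.231], 'moment': [-0.028, 0.065, 0.007], 'finger_force': 0.0, 'grip_width': 0.085}
scene 50.605812736736894 316.8139097607696 199.5915916711834 [[0.81, 0.587, -0.009, -0.473], [0.496, -0.693, -0.523, -0.268], [-0.313, 0.419, -0.852, 1.299], [0.0, 0.0, 0.0, 1.0]]
top 45.300370009982174 320.3994752547068 200.17564536923663 [[-0.006, -1.0, -0.005, 0.016], [-0.996, 0.006, -0.092, 0.602], [0.092, 0.004, -0.996, 1.246], [0.0, 0.0, 0.0, 1.0]]
```

View pics/top0.png

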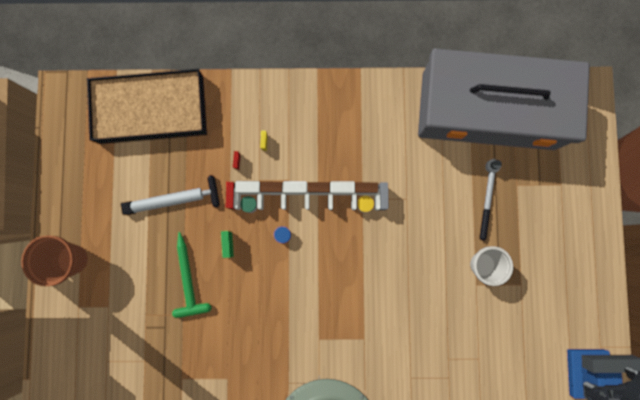

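View pics/scene0.png

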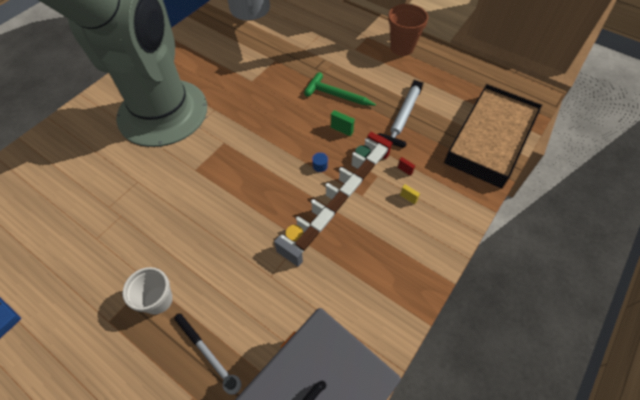

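The top view shows the rack from (230,195) to (388,195). Candidates for red_end:
- Large red block at the rack's left end, (230,195).
- Small loose red block at (236,160).
- Green block at (227,244).
- Yellow block at (264,140).
- Grey cap at (384,195).

I choose the one at (230,195). The blue tin is at (282,235). Next is a close crop to check this and measure.

```bash
python3 - <<'E'
import cv2
a=cv2.imread("pics/top0.png")[145:260,215:405]
cv2.imwrite("pics/crop1.png",cv2.resize(a,None,fx=4.2,fy=4.2,interpolation=cv2.INTER_CUBIC))
E
```

```text
(no output)
```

View pics/crop1.png

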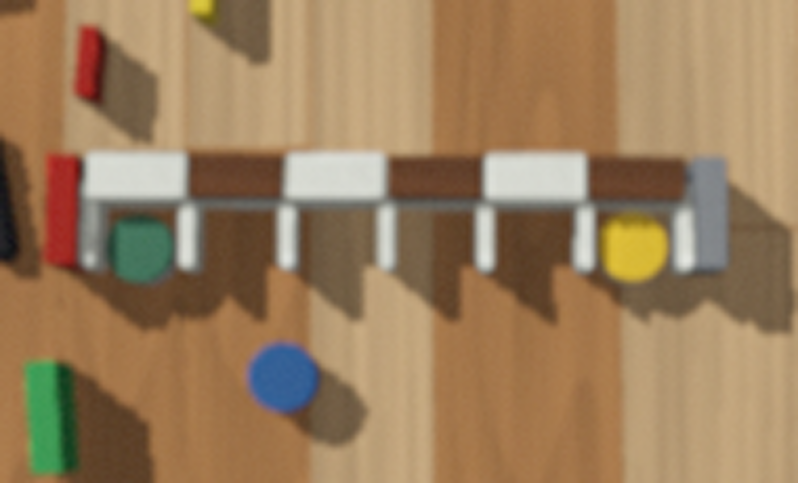

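Crop: the red end block is at crop (62,210), flush with the row, and it is clearly larger than the loose red at (88,63). So the third gap is behind the second white block, centred near crop (336,176). The blue tin's top is at (284,377).

```bash
cat > h.py <<'E'
from workcell import *
import cv2,numpy as np
from scipy.spatial.transform import Rotation as R
def ray(n,uv,z,c=None):
    c=c or camera_params(n);f=200/np.tan(np.radians(c["fovy"]/2));E=np.array(c["extrinsics"])
    d=E[:3,:3].T@[(uv[0]-c["cx"])/f,(uv[1]-c["cy"])/f,1];o=-E[:3,:3].T@E[:3,3]
    return o+d*(z-o[2])/d[2]
def proj(n,p,c=None):
    c=c or camera_params(n);f=200/np.tan(np.radians(c["fovy"]/2));E=np.array(c["extrinsics"])
    q=E[:3,:3]@p+E[:3,3];return np.array([c["cx"]+f*q[0]/q[2],c["cy"]+f*q[1]/q[2]])
E
python3 - <<'E'
from h import *
g=lambda x,y:(x/4.2+215,y/4.2+145)
L=ray("top",g(83,176),.06);Rr=ray("top",g(688,181),.06)
print(L,Rr,np.linalg.norm(L-Rr))
for x in (83,189,285,387,486,588,688): print(np.linalg.norm(ray("top",g(x,176+(x-83)*5/605),.06)-L))
print("tin",ray("top",g(284,377),.036), "lids",ray("top",g(142,249),.036),ray("top",g(634,247),.036))
d=(Rr-L)/np.linalg.norm(Rr-L);yaw=np.arctan2(d[0],-d[1]);M=(L+Rr)/2
x=np.array([np.cos(yaw),np.sin(yaw)]);print("yaw",yaw,"origin",M[:2]-.036*x)
# scene-camera check
print("scene proj tin",proj("scene",ray("top",g(284,377),.036)),"rail ends",proj("scene",L),proj("scene",Rr))
E
```

```text
[0.63500415 0.23392374 0.06      ] [ 0.62943133 -0.14007512  0.06      ] 0.37404037594377726
0.0
0.06562543643587783
0.1250263612215802
0.1881050543983917
0.24929424242857542
0.3123023906997197
0.37404037594377726
tin [0.51068584 0.11137759 0.036     ] lids [0.59148242 0.20075063 0.036     ] [ 0.59076077 -0.10832226  0.036     ]
yaw -0.014899522657251642 origin [0.59622174 0.04746067]
scene proj tin [318.85603154 158.95672255] rail ends [382.42077306 145.45681583] [297.20671801 246.35083581]
```

```bash
cat >> h.py <<'E'
yaw0=-0.015;O=np.array([.596,.0475,0])
def rk(x,y,z): return O+[np.cos(yaw0)*x-np.sin(yaw0)*y,np.sin(yaw0)*x+np.cos(yaw0)*y,z]
def inc(p,yaw):
    s=observe();T=R.from_euler('xyz',s["tool_rot"]);G=R.from_euler('xyz',[np.pi,0,yaw])
    print(np.round(T.inv().apply(np.array(p)-s["position"])*1000,1),np.round((T.inv()*G).as_rotvec(degrees=True),2))
E
python3 - <<'E'
from h import *
inc(rk(.036,.120,.13),yaw0)
E
```

```text
[ 654.2 -583.8  101.4] [-6.000e-02  1.000e-02  1.918e+01]
```

Emit:
send_rows(increments=[[[20,-18,0],[0,0,1],-1],[[55,-49,0],[0,0,2],-1],[[90,-80,0],[0,0,3],-1],[[125,-112,0],[0,0,4],-1],[[160,-143,0],[0,0,5],-1],[[195,-174,0],[0,0,6],-1],[[230,-205,0],[0,0,7],-1],[[265,-236,0],[0,0,8],-1],[[300,-268,0],[0,0,9],-1],[[330,-295,0],[0,0,10],-1]])

```text
clock: 1.1
position: [0.4177, -0.2072, 0.2313]
tool_rot: [-3.141, -0.0, 0.145]
force: [1.4, -1.7, -0.3]
grip_width: -0.0005
finger_force: 0.0
```

```bash
python3 - <<'E'
from h import *
s=observe();print(s["clock"],s["position"],s["qd"]);inc(rk(.036,.120,.13),yaw0)
E
```

```text
1.1 [ 0.4177339  -0.20721464  0.23131506] [-0.7094765   0.02389897 -0.1670629  -0.03144878  0.06475437  0.01268356
 -1.08054443]
[ 268.  -338.9  101.4] [-0.01 -0.    9.19]
```

Emit:
send_rows(increments=[[[28,-35,0],[0,0,1],-1],[[56,-70,10],[0,0,2],-1],[[84,-105,25],[0,0,3],-1],[[112,-140,40],[0,0,4],-1],[[140,-175,55],[0,0,5],-1],[[168,-210,70],[0,0,6],-1],[[196,-245,85],[0,0,7],-1],[[224,-280,95],[0,0,8],-1],[[250,-315,101],[0,0,9],-1],[[262,-332,101],[0,0,9.2],-1]])

```text
clock: 2.1
position: [0.6283, 0.1611, 0.1288]
tool_rot: [-3.141, 0.002, -0.013]
force: [-1.3, -0.7, -0.2]
grip_width: -0.0001
finger_force: 0.0
```

Emit:
send_rows(increments=[[[0,0,0],[0,0,0],-1],[[0,0,0],[0,0,0],-1],[[0,0,0],[0,0,0],-1]])

```text
clock: 2.4
position: [0.628, 0.1556, 0.1303]
tool_rot: [3.141, 0.0, -0.016]
force: [0.3, -0.6, 0.2]
grip_width: 0.0002
finger_force: 0.0
```

```bash
python3 - <<'E'
from h import *
s=observe();print(s["clock"],s["position"],s["tool_rot"]);inc(rk(.036,.155,.10),yaw0)
c=camera_params("wrist");a=grab_frame("wrist");cv2.imwrite("pics/w1.png",a);cv2.imwrite("pics/t1.png",grab_frame("top"))
import pickle;pickle.dump(c,open("w1.pkl","wb"))
for p in [(.036,.155+.031),(.036,.093),(.036,.031)]: print(proj("wrist",rk(*p,.06),c))
print(proj("wrist",np.array([.511,.111,.036]),c))
E
```

```text
2.4 [0.62796272 0.155615   0.13027345] [ 3.14093517e+00  3.19095900e-04 -1.64513931e-02]
[  5.6 -46.4  30.2] [ 0.04  0.02 -0.08]
[210.28932149 199.29367859]
[342.74301613 199.17750557]
[431.04269306 199.10005933]
[372.82887474 321.48954876]
```

View pics/w1.png

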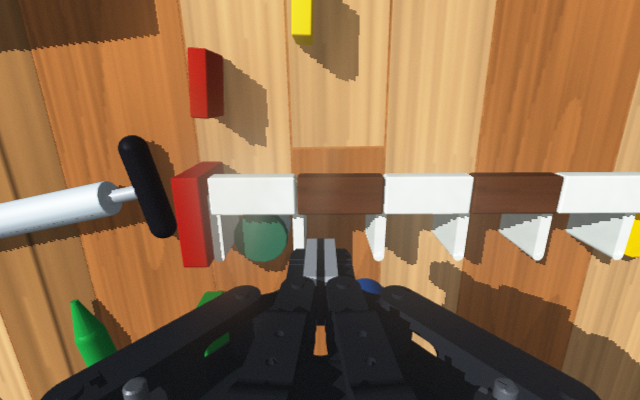

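Wrist view: the red block is at (193,215), flush with the rail's left end at (210,194). Rail1 is white (253,194), rail2 brown (341,194) and rail3 white (427,194). The yaw matches, and the rail sits about 3 mm farther in x than I had. Now I'll go over rail1.

Emit:
send_rows(increments=[[[4,-15,5],[0,0,0],-1],[[8,-35,15],[0,0,0],-1],[[8,-47,30],[0,0,0],-1],[[8,-47,50],[0,0,0],-1],[[8,-47,62],[0,0,0],-1],[[8,-47,65],[0,0,0],-1],[[8,-47,65],[0,0,0],-1],[[8,-47,65],[0,0,0],-1]])

```text
clock: 3.3
position: [0.6373, 0.2038, 0.0659]
tool_rot: [-3.141, -0.001, -0.016]
force: [0.9, 0.2, 0.7]
grip_width: 0.0001
finger_force: 0.0
```

Emit:
send_rows(increments=[[[0,0,1],[0,0,0],-1],[[0,0,2],[0,0,0],-1],[[0,0,3],[0,0,0],-1],[[0,0,4],[0,0,0],-1],[[0,0,5],[0,0,0],-1],[[0,0,5],[0,0,0],-1],[[0,0,5],[0,0,0],-1]])

```text
clock: 4.0
position: [0.6369, 0.2038, 0.0603]
tool_rot: [3.142, 0.0, -0.015]
force: [-0.4, -0.1, 0.4]
grip_width: -0.0
finger_force: 0.0
```

Emit:
send_rows(increments=[[[0,0,0.5],[0,0,0],-1],[[0,0,1],[0,0,0],-1],[[0,0,1.5],[0,0,0],-1],[[0,0,1.5],[0,0,0],-1]])

```text
clock: 4.4
position: [0.637, 0.2038, 0.0601]
tool_rot: [-3.142, -0.0, -0.015]
force: [-7.6, -2.5, 19.6]
grip_width: -0.0
finger_force: 10.1
```

Emit:
send_rows(increments=[[[0,4,0],[0,0,0],-1],[[0,10,0],[0,0,0],-1],[[0,17,0],[0,0,0],-1],[[0,24,0],[0,0,0],-1],[[0,31,0],[0,0,0],-1],[[0,38,0],[0,0,0],-1],[[0,45,0],[0,0,0],-1],[[0,52,0],[0,0,0],-1],[[0,58,0],[0,0,0],-1],[[0,62,0],[0,0,0],-1]])

```text
clock: 5.4
position: [0.637, 0.1435, 0.0601]
tool_rot: [-3.139, -0.003, -0.015]
force: [-0.3, 7.9, 11.2]
grip_width: 0.0002
finger_force: 5.7
```

Emit:
send_rows(increments=[[[0,4,0.2],[0,0,0],-1],[[0,10,0.2],[0,0,0],-1],[[0,17,0.2],[0,0,0],-1],[[0,24,0.2],[0,0,0],-1],[[0,31,0.2],[0,0,0],-1],[[0,38,0.2],[0,0,0],-1],[[0,45,0.2],[0,0,0],-1],[[0,52,0.2],[0,0,0],-1],[[0,57,0.2],[0,0,0],-1],[[0,60,0.2],[0,0,0],-1]])

```text
clock: 6.4
position: [0.6364, 0.0836, 0.0601]
tool_rot: [-3.139, -0.003, -0.015]
force: [0.4, 9.6, 14.6]
grip_width: 0.0001
finger_force: 7.7
```

Emit:
send_rows(increments=[[[0,0,0],[0,0,0],-1],[[0,0,0],[0,0,0],-1]])

```text
clock: 6.6
position: [0.6364, 0.0833, 0.0601]
tool_rot: [-3.14, -0.003, -0.015]
force: [0.3, 5.3, 14.7]
grip_width: 0.0002
finger_force: 7.5
```

```bash
python3 - <<'E'
from h import *
s=observe();print(s["qpos"]);inc([.511,.185,.14],-np.pi/2)
g=lambda x,y:(x/4.2+215,y/4.2+145)
print(ray("top",g(50,370),.06),ray("top",g(52,465),.06))
E
```

```text
[-0.10706425  0.75735131 -0.17479252  1.66747677  0.17853744  0.72872298
 -1.95356037]
[-126.6 -100.   -80.1] [-2.400e-01 -5.000e-02  8.916e+01]
[0.51535128 0.25292727 0.06      ] [0.45745537 0.25101364 0.06      ]
```

Emit:
send_rows(increments=[[[0,0,-20],[0,0,0],-1],[[0,0,-55],[0,0,0],-1],[[-20,-16,-80],[0,0,-6],-1],[[-45,-36,-80],[0,0,-14],-1],[[-70,-56,-80],[0,0,-22],-1],[[-95,-76,-80],[0,0,-30],-1],[[-115,-92,-80],[0,0,-38],-0.6],[[-127,-100,-80],[0,0,-46],-0.6],[[-127,-100,-80],[0,0,-54],-0.6],[[-127,-100,-80],[0,0,-62],-0.6]])

```text
clock: 7.6
position: [0.5094, 0.1841, 0.1389]
tool_rot: [3.141, -0.0, 1.073]
force: [0.8, -0.4, -0.0]
grip_width: 0.0171
finger_force: 0.0
```

Emit:
send_rows(increments=[[[0,0,0],[0,0,-8],-0.6],[[0,0,0],[0,0,-16],-0.6],[[0,0,0],[0,0,-24],-0.6],[[0,0,0],[0,0,-29],-0.6],[[0,0,0],[0,0,-29],-0.6],[[0,0,0],[0,0,-29],-0.6]])

```text
clock: 8.2
position: [0.5097, 0.1836, 0.1386]
tool_rot: [-3.142, -0.0, 1.57]
force: [-0.6, 0.2, 0.7]
grip_width: 0.017
finger_force: 0.0
```

```bash
python3 - <<'E'
from h import *
s=observe();print(s["clock"],s["position"],s["tool_rot"],s["qpos"][6],s["grip_width"])
inc([.511,.17,.012],np.pi/2)
a=grab_frame("top")[145:260,215:405]
cv2.imwrite("pics/crop2.png",cv2.resize(a,None,fx=4.2,fy=4.2,interpolation=cv2.INTER_CUBIC))
E
```

```text
8.2 [0.50965034 0.18359568 0.13861383] [-3.14158885e+00 -1.06986760e-04  1.56969662e+00] -0.8577920664302336 0.016983939381243193
[-13.6   1.4 126.6] [-0.   -0.01 -0.06]
```

View pics/crop2.png

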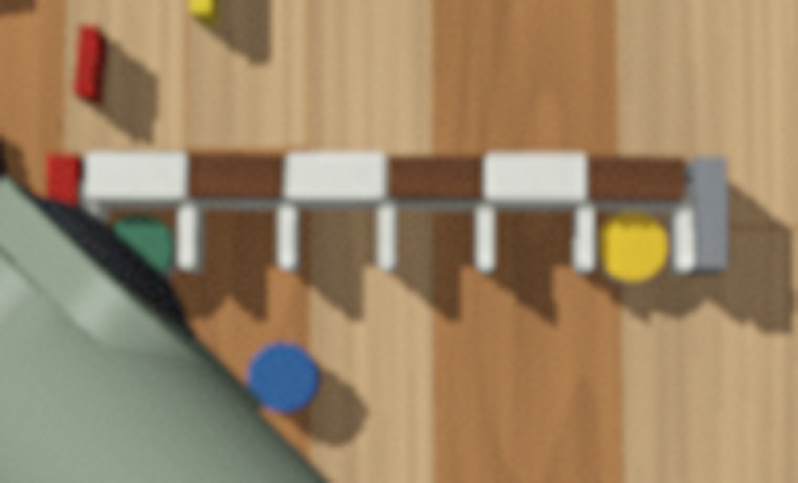

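Crop: the tin is unmoved at (284,377) and gap 3 is clear. Lowering beside the tin.

Emit:
send_rows(increments=[[[-2,3,25],[0,0,0],-0.6],[[-4,3,65],[0,0,0],-0.6],[[-4,3,100],[0,0,0],-0.6],[[-4,3,120],[0,0,0],-0.6],[[-4,3,126],[0,0,0],-0.6],[[-4,3,126],[0,0,0],-0.6],[[-15,3,126],[0,0,0],-0.6],[[-25,3,126],[0,0,0],-0.6],[[-33,3,126],[0,0,0],-0.6],[[-38,3,126],[0,0,0],-0.6]])

```text
clock: 9.25
position: [0.5131, 0.1443, 0.0132]
tool_rot: [3.141, 0.0, 1.571]
force: [-0.6, 1.8, 1.1]
grip_width: 0.017
finger_force: 0.7
```

Emit:
send_rows(increments=[[[-3,0,0],[0,0,0],-0.6],[[-7,0,0],[0,0,0],-0.6],[[-11,0,0],[0,0,0],-0.6],[[-15,0,0],[0,0,0],-0.6],[[-19,0,0],[0,0,0],-0.6],[[-23,0,0],[0,0,0],-0.6],[[-27,0,0],[0,0,0],-0.6],[[-30,0,0],[0,0,0],-0.6],[[-32,0,0],[0,0,0],-0.6],[[-33,0,0],[0,0,0],-0.6]])

```text
clock: 10.25
position: [0.5127, 0.1125, 0.0126]
tool_rot: [-3.142, 0.0, 1.573]
force: [0.7, 1.8, 2.1]
grip_width: 0.0173
finger_force: 1.1
```

Emit:
send_rows(increments=[[[5,0,0],[0,0,0],-0.6],[[20,0,0],[0,0,0],-0.6],[[30,0,-10],[0,0,0],-0.6],[[30,0,-45],[0,0,0],-0.6],[[30,0,-85],[0,0,0],-0.6],[[30,-5,-120],[0,0,6],-0.6],[[20,-20,-128],[0,0,14],-0.6],[[5,-35,-128],[0,0,22],-0.6],[[-15,-50,-128],[0,0,30],-0.6],[[-30,-60,-128],[0,0,38],-0.6]])

```text
clock: 11.25
position: [0.4518, 0.0828, 0.1414]
tool_rot: [3.141, -0.0, 0.905]
force: [0.4, 0.2, 0.1]
grip_width: 0.0172
finger_force: 0.0
```

Emit:
send_rows(increments=[[[0,0,0],[0,0,8],-0.6],[[0,0,0],[0,0,16],-0.6],[[0,0,0],[0,0,24],-0.6],[[0,0,0],[0,0,32],-0.6],[[0,0,0],[0,0,40],-0.6],[[0,0,0],[0,0,48],-0.6],[[0,0,0],[0,0,53],-0.6],[[0,0,0],[0,0,53],-0.6],[[0,0,0],[0,0,53],-0.6]])

```text
clock: 12.15
position: [0.4528, 0.0835, 0.141]
tool_rot: [-3.141, -0.0, -0.011]
force: [-0.1, 0.6, -0.2]
grip_width: 0.0169
finger_force: 0.0
```

```bash
python3 - <<'E'
from h import *
import pickle
s=observe();print(s["clock"],s["position"],s["tool_rot"],s["qpos"][6],s["grip_width"])
inc([.455,.081,.012],yaw0)
c=camera_params("wrist");pickle.dump(c,open("w2.pkl","wb"));cv2.imwrite("pics/w2.png",grab_frame("wrist"))
print(proj("wrist",rk(.0,.031,.0)+[.003,.001,0],c),proj("wrist",np.array([.513,.081,.036]),c))
E
```

```text
12.15 [0.45277817 0.08350052 0.14101634] [-3.14120208e+00 -3.17341336e-04 -1.11692037e-02] -2.050354200056085 0.01688762576630455
[  2.2   2.5 129. ] [-0.02 -0.02  0.22]
[3.23857805e+02 6.06374838e-02] [323.17381274 116.32828791]
```

View pics/w2.png

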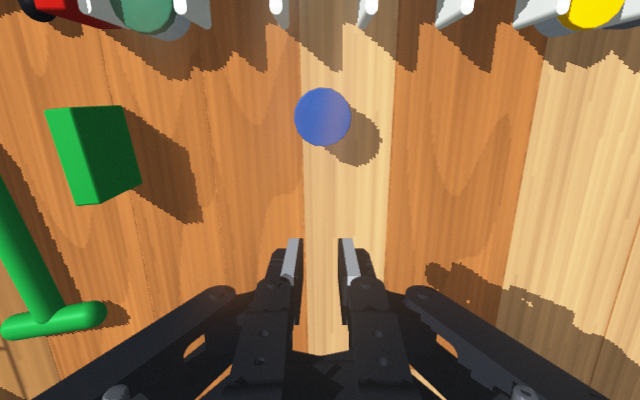

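Wrist view: the tin is at (322,117), as predicted. The gap-3 dividers' noses are at (277,12) and (369,12), mid 323, so it is aligned. Descending and pushing.

Emit:
send_rows(increments=[[[0,2,30],[0,0,0.2],-0.6],[[0,2.5,70],[0,0,0.2],-0.6],[[0,2.5,105],[0,0,0.2],-0.6],[[0,2.5,123],[0,0,0.2],-0.6],[[0,2.5,128],[0,0,0.2],-0.6],[[0,2.5,128],[0,0,0.2],-0.6],[[8,2.5,128],[0,0,0.2],-0.6],[[16,2.5,128],[0,0,0.2],-0.6],[[22,2.5,128],[0,0,0.2],-0.6],[[26,2.5,128],[0,0,0.2],-0.6]])

```text
clock: 13.2
position: [0.4799, 0.0797, 0.0131]
tool_rot: [-3.141, -0.001, -0.019]
force: [-0.8, -0.3, 0.5]
grip_width: 0.017
finger_force: 0.0
```

Emit:
send_rows(increments=[[[3,0,0],[0,0,0],-0.6],[[7,0,0],[0,0,0],-0.6],[[11,0,0],[0,0,0],-0.6],[[15,0,0],[0,0,0],-0.6],[[19,0,0],[0,0,0],-0.6],[[23,0,0],[0,0,0],-0.6],[[27,0,0],[0,0,0],-0.6],[[31,0,0],[0,0,0],-0.6],[[33,0,0],[0,0,0],-0.6],[[34,0,0],[0,0,0],-0.6]])

```text
clock: 14.2
position: [0.5129, 0.079, 0.0126]
tool_rot: [-3.142, 0.0, -0.019]
force: [-1.1, -0.6, 1.3]
grip_width: 0.0169
finger_force: 0.7
```

```bash
python3 - <<'E'
from h import *
s=observe();print(s["clock"],s["position"],s["tool_rot"])
cv2.imwrite("pics/w3.png",grab_frame("wrist"))
E
```

```text
14.2 [0.51291597 0.07904199 0.0125678 ] [-3.14155217e+00  3.45353372e-05 -1.89273533e-02]
```

View pics/w3.png

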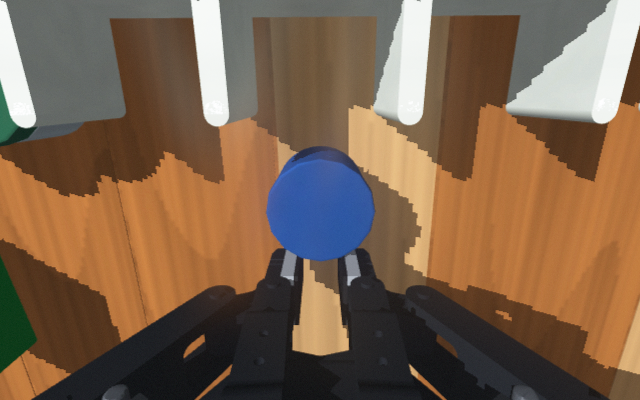

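The tin at (320,203) sits centred between the fingers. Gap 3's noses are at (217,115) and (410,115), mid 313, so I'll bias the push about 2 mm to +y.

Emit:
send_rows(increments=[[[4,-0.5,0],[0,0,0],-0.6],[[9,-1,0],[0,0,0],-0.6],[[14,-1.5,0],[0,0,0],-0.6],[[19,-2,0],[0,0,0],-0.6],[[24,-2,0],[0,0,0],-0.6],[[29,-2,0],[0,0,0],-0.6],[[34,-2,0],[0,0,0],-0.6],[[39,-2,0],[0,0,0],-0.6],[[43,-2,0],[0,0,0],-0.6],[[46,-2,0],[0,0,0],-0.6]])

```text
clock: 15.25
position: [0.5592, 0.0801, 0.0126]
tool_rot: [-3.142, -0.0, -0.019]
force: [-1.0, 0.1, -0.2]
grip_width: 0.017
finger_force: 0.6
```

Emit:
send_rows(increments=[[[1,0,0],[0,0,0],-0.6],[[2,0,0],[0,0,0],-0.6],[[3,0,0],[0,0,0],-0.6],[[4,0,0],[0,0,0],-0.6],[[5,0,0],[0,0,0],-0.6],[[5,0,0],[0,0,0],-0.6]])

```text
clock: 15.85
position: [0.5639, 0.0801, 0.0126]
tool_rot: [-3.142, -0.0, -0.019]
force: [-0.2, -0.5, 0.6]
grip_width: 0.0174
finger_force: 0.3
```

```bash
python3 - <<'E'
from h import *
cv2.imwrite("pics/w4.png",grab_frame("wrist"))
E
```

```text
(no output)
```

View pics/w4.png

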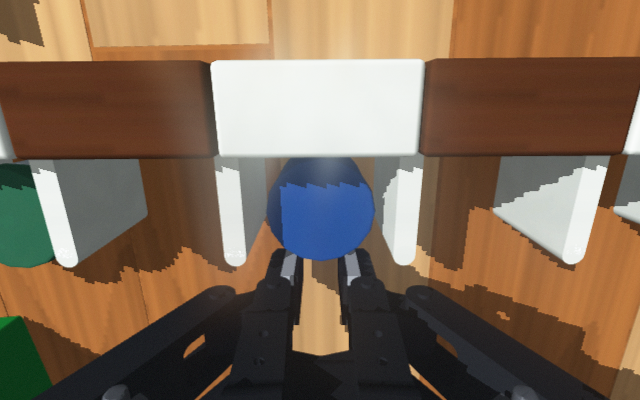

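The tin at (320,205) is centred in gap 3 (noses at (235,255) and (403,255)), nearly home and not yet against the wall. Creeping on until contact.

Emit:
send_rows(increments=[[[1,0,0],[0,0,0],-0.6],[[2,0,0],[0,0,0],-0.6],[[3,0,0],[0,0,0],-0.6],[[3,0,0],[0,0,0],-0.6]])

```text
clock: 16.3
position: [0.5669, 0.08, 0.0126]
tool_rot: [-3.142, -0.0, -0.019]
force: [-0.0, 0.3, -0.2]
grip_width: 0.0169
finger_force: 0.3
```

Emit:
send_rows(increments=[[[0.5,0,0],[0,0,0],-0.6],[[1,0,0],[0,0,0],-0.6],[[1.5,0,0],[0,0,0],-0.6],[[1.5,0,0],[0,0,0],-0.6]])

```text
clock: 16.7
position: [0.5683, 0.08, 0.0126]
tool_rot: [3.142, 0.0, -0.019]
force: [-0.8, -0.2, -0.0]
grip_width: 0.017
finger_force: 0.5
```

Emit:
send_rows(increments=[[[0.5,0,0],[0,0,0],-0.6],[[1,0,0],[0,0,0],-0.6],[[1.5,0,0],[0,0,0],-0.6],[[1.5,0,0],[0,0,0],-0.6]])

```text
clock: 17.1
position: [0.5688, 0.08, 0.0124]
tool_rot: [3.141, 0.002, -0.019]
force: [-8.3, 0.6, 5.2]
grip_width: 0.0169
finger_force: 3.8
```

Emit:
send_rows(increments=[[[0.5,0,0],[0,0,0],-0.6],[[1,0,0],[0,0,0],-0.6],[[1,0,0],[0,0,0],-0.6]])

```text
clock: 17.4
position: [0.5689, 0.0799, 0.0124]
tool_rot: [3.141, 0.004, -0.019]
force: [-13.2, 0.6, 9.4]
grip_width: 0.0174
finger_force: 6.2
```

Emit:
send_rows(increments=[[[-3,0,0],[0,0,0],-0.6],[[-20,0,0],[0,0,0],-0.6],[[-50,0,0],[0,0,0],-0.6],[[-80,0,-20],[0,0,0],-0.6],[[-105,0,-60],[0,0,0],-0.6],[[-110,0,-110],[0,0,0],-0.6],[[-110,0,-150],[0,0,0],-0.6],[[-110,0,-170],[0,0,0],-0.6],[[-110,0,-170],[0,0,0],-0.6],[[-110,0,-170],[0,0,0],-0.6]])

```text
clock: 18.4
position: [0.4611, 0.0819, 0.1827]
tool_rot: [-3.141, -0.001, -0.019]
force: [1.0, 0.0, 0.6]
grip_width: 0.0171
finger_force: 0.0
```

```bash
python3 - <<'E'
from h import *
print(observe()["clock"])
a=grab_frame("scene")[90:270,250:450];b=grab_frame("wrist")
a=cv2.resize(a,None,fx=2.2,fy=2.2,interpolation=cv2.INTER_CUBIC)
b=cv2.resize(b[:200,100:500],None,fx=.9,fy=.9)
t=grab_frame("top")[145:260,215:405];t=cv2.resize(t,(360,218),interpolation=cv2.INTER_CUBIC)
r=np.zeros((398,800,3),np.uint8);r[:396,:440]=a;r[:180,440:]=b;r[180:398,440:]=t
cv2.imwrite("pics/end.png",r)
E
```

```text
18.4
```

View pics/end.png

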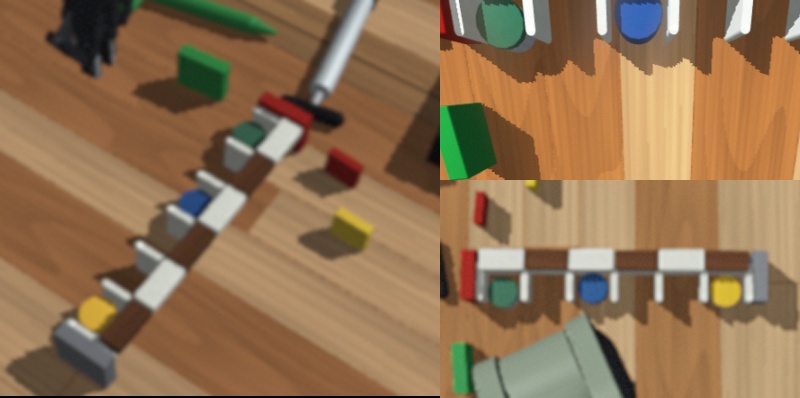

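The blue tin at (593,288) in the top inset is upright and fully in the third gap, deeper than the two end tins, and nothing else has moved. Handing in.

```bash
python3 -c "
from workcell import *
print(job_done())"
```

```text
the job is handed in; nothing more can be done
None
```

I ran the closed fingertips along the rail behind gaps 1, 2 and 3 from the red end, then pushed the blue tin into the third gap until it stopped against the back wall, and handed the job in at about 18 s; the last pictures showed the tin upright and the other things in view where they were (the pot and wrench were out of frame).

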